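# Put the specimen grip away in the accessory drawer

## Robot

A 6-joint arm with a two-finger parallel gripper is mounted at the origin on the work surface. World frame = base frame: x ahead of the robot, y to its left, z up, the work surface at z = 0. Lengths are in m, angles in rad, forces in N, time in s.
With the tool pointing down it reaches from about 0.25 to 0.8 m from the base axis. Payload 3.9 kg.
Tool frame: the origin (TCP) lies at the very end of the fingers, on their centre line; the grasp point (between the pads) lies 19 mm behind it; z points along the fingers, y is the line along which they close (so a half turn about z gives the same grasp; the last joint's range is limited). The gripper opens to 85 mm and grips with 20 to 120 N. Pads are 22 mm wide; open, the fingers measure 114 mm over their backs; the gripper's body (76 mm by 85 mm) begins 54 mm behind the grasp point. The pads swing forward as they close: fully open they stand 13 mm farther back than shut.
Start: joints at [1.162, 0.26, -0.138, 1.173, 0, 1.571], TCP at [0.209, 0.482, 0.231] pointing down, gripper open.
Joint ranges: [-2.78, 2.78], [-0.83, 1.72], [-1.28, 1.37], [-1.9, 2.12], [-1.57, 1.48], [-3.14, 3.14]. Speed limits (rad/s): [2.57, 2.57, 3.14, 3.14, 3.14, 3.14].

## Interface

Orientations are given as [roll, pitch, yaw] about the fixed x, y, z axes, in that order (R = Rz(yaw) Ry(pitch) Rx(roll)).
In Python, from rig import env gives the robot as it stands.
- The arm moves only by the tool servo_tool, never from a script. Its argument "steps" is a list of rows, each a list of 7 numbers: the shift along the tool's x, y, z in m, then the turn, a rotation vector about the tool's x, y, z in degrees, then the closure in counts, from 0 (fully open) to 255 (shut). In form: [[x, y, z, rx, ry, rz, jaw], ...]. A call has 1 to 5 rows; each row shifts and turns the commanded pose from where the row before left it, along the tool's axes as they then stand; what a row does not reach is not made up. A row lasts 1/12 s, in which the tool goes at most 41.7 mm and 7.16 degrees, less where a joint would pass 70% of its speed; a pose out of reach is approached as far as the arm can. A call with a gripper value outside its range is refused whole. The fingers move at their own pace and stop on an object; "newtons" is the grip in N (left out, the last holds). Time passes only in rows, so rows that do not move let the fingers close. It gives the time, the measured TCP pose, the force, the opening and the grip force at its end, in the units of the state.
- env.get_obs(): the state, without advancing time (a new reading comes with each control period).
- env.read_camera(name): name is "scene" or "top" or "wrist"; returns a dict with "frame" (480x640x3 uint8, blue, green, red), "fx", "fy", "cx", "cy" (pixels), "T" (4x4, takes a point from camera to world coordinates); the wrist camera has in their place "hand_eye" (4x4, takes a point from camera to tool coordinates, whose origin is the TCP and whose axes are the flange's). Camera axes: x right, y up, looking along -z (the intrinsics and any distortion apply to the point x, -y, -z); pixel columns grow to the right and rows downward; lengths in m; the calibration is good to about 2 mm. A picture is of the moment at which its call begins: read the wrist's pose just before it. There is no depth.
- env.hand_in(): hands the job in; it is judged then, once.
The state is a dict: "clock": time; "joints": joint angles; "dq": joint speeds; "joint_efforts": joint torques, N m; "ee_pos": TCP position; "tcp_rot": TCP orientation; "ft_force": force on the tool from outside, world axes, zero at the start; "moment": the same for the moment, N m; "finger_gap": finger opening in m; "finger_force": force on a finger pad.
Only numpy, scipy, OpenCV 4.12 (cv2) and the standard library are available. Lean on these libraries where they do the work, as an engineer would, in place of code of your own. Each camera call takes 0.05 s, during which the arm holds its last target. There are 200 camera calls.

## Task

The tensile test is over: put the specimen grip (the dark steel block with a stud at one end and a round clamp knob on top) away in the open drawer of the small bench cabinet, setting it down rather than dropping it. Once it lies in there, slide the drawer fully shut.

Things in the scene. Friction and masses are not known exactly. Their poses are not given: they have to be found in the camera images.
- grip: Specimen grip lying flat: dark steel block 60 long (x) x 36 wide (y) x 30 high, 0.4 kg. A bright stud (12 dia.) sticks out 16 at its -x end; at +x a level slot forms two jaws, with a round bright knob (24 dia., 14 high, at x = 16) on top. All mm. Origin: centre of the block's underside, z up. Others over 100 off: like-sized fork adapter without knob, slotted aluminium load cell, round platen.
- drawer (a joint): How far the drawer is pulled out, in m: 0 fully shut, 0.17 outer stop; starts 0.125 to 0.155 open. Slides level and light (1.5 N friction), stays where left, no spring or latch, stops hard at 0. Grey bench cabinet, 220 mm wide, 240 deep, 90 high; front panel 216 wide, 12 thick, its top edge 88 above the bench.
- drawer_spot (a point): Point on the drawer's inner floor, 18 mm above the bench, on its middle line, 62 mm behind the inner face of its front wall; moves with the drawer. x: the way the drawer shuts, y across it, z up. Inside: 184 mm wide, 195 long, walls 50 high. Only the part pulled out (joint value less 5 mm, from the front wall) is open above; under the cabinet's top there is 62 mm of height.
- drawer_handle (a point): Middle of the drawer's handle, a level steel bar 11 mm thick and 100 mm long across the front; its axis is 35 mm before the front panel's face and 62 mm above the bench (28 mm below the cabinet's top). Axes as drawer_spot: x is the way the drawer shuts; moves with the drawer. The bench before it is free.
Mind the look-alikes: they are no part of the job. Leave any blue or green look-alike of the grip alone.

How it is judged:
By the outcome, as a careful person would: the job done as asked, in the order asked, and still so for the second after the job is handed in, with the robot touching nothing.
It also fails if it takes over 48 s, if anything falls off the work surface, if the arm or the gripper's body presses on something with over 40 N, if the wrist force passes 120 N, or if a joint passes its speed limit or range.

## Working session

There is one attempt and no reset: what is moved stays moved. The work goes in short steps, Python scripts to look and compute and a tool call to move; the robot and the scene stay as the last step left them, time stands still between calls to the robot, and variables do not carry over. Pictures are saved under pics/ and viewed, at most 10 in all, crops included, and the job is handed in when it is done.

Besides the shell and the picture viewer there is one more tool, called after "Call:" by a JSON object that holds its "method" and its "body". servo_tool: Moves the arm, as the interface text tells. Its arguments: {"type":"object","properties":{"steps":{"type":"array","items":{"type":"array","items":{"type":"number"}}},"newtons":{"type":"number"}},"required":["steps"]}

```bash
mkdir -p pics
cat > h.py <<'E'
import numpy as np,cv2
from rig import env
def snap(n,f):
    o=env.get_obs(); c=env.read_camera(n); cv2.imwrite('pics/'+f,c['frame']); return o,c
def T(n,c,o=None):
    if n!='wrist': return np.array(c['T'])
    from scipy.spatial.transform import Rotation as R
    M=np.eye(4);M[:3,:3]=R.from_euler('xyz',o['tcp_rot']).as_matrix();M[:3,3]=o['ee_pos'];return M@np.array(c['hand_eye'])
def pix(c,M,u,v,z):
    d=M[:3,:3]@np.array([(u-c['cx'])/c['fx'],-(v-c['cy'])/c['fy'],-1.]);p=M[:3,3];return p+d*(z-p[2])/d[2]
E
python3 - <<'E'
from h import *
import pickle
D={}
for n in ('top','scene'):
    o,c=snap(n,n+'1.png'); print({k:v for k,v in c.items() if k!='frame'}); D[n]=c
pickle.dump(D,open('d.pkl','wb'));print(o)
E
```

```text
{'fx': 484.16284690134194, 'fy': 484.16284690134194, 'cx': 317.76739898924933, 'cy': 240.21998234681817, 'T': array([[-0.02766214,  0.99349341, -0.11047919,  0.51008083],
       [-0.99951231, -0.02909177, -0.01134906, -0.02600478],
       [-0.01448925,  0.11011137,  0.99381364,  1.05584513],
       [ 0.        ,  0.        ,  0.        ,  1.        ]])}
{'fx': 470.18220800114796, 'fy': 470.18220800114796, 'cx': 316.8324709728848, 'cy': 248.92967742585944, 'T': array([[ 0.35308807, -0.67717903,  0.64556748,  1.17841834],
       [ 0.93558472,  0.25322626, -0.24608472, -0.22065832],
       [ 0.00316878,  0.69087265,  0.72296953,  0.70814255],
       [ 0.        ,  0.        ,  0.        ,  1.        ]])}
{'clock': 0.05, 'joints': array([ 1.16197714e+00,  2.60695778e-01, -1.39382165e-01,  1.17269320e+00,
        8.52060747e-07,  1.57081266e+00]), 'dq': array([ 2.14270156e-05,  1.43624604e-03,  1.99822144e-03, -1.04564153e-03,
        5.48179291e-04,  1.45875734e-03]), 'joint_efforts': array([-6.01906158e-04, -4.06882274e+01,  2.54801059e+01,  1.02020073e-02,
       -8.53886604e-05, -7.93124819e-07]), 'ee_pos': array([0.20842897, 0.48110752, 0.23045378]), 'tcp_rot': array([-3.13961784e+00, -8.19805583e-07,  2.73275714e+00]), 'ft_force': array([-0.30865083, -0.01349245, -0.37412594]), 'moment': array([-0.0046334 , -0.01556311,  0.01039127]), 'finger_force': 0.0, 'finger_gap': 0.08532177693110445}
```

View pics/top1.png

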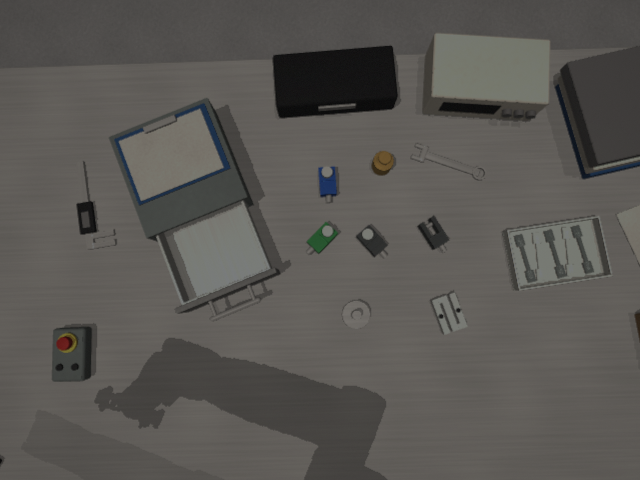

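View pics/scene1.png

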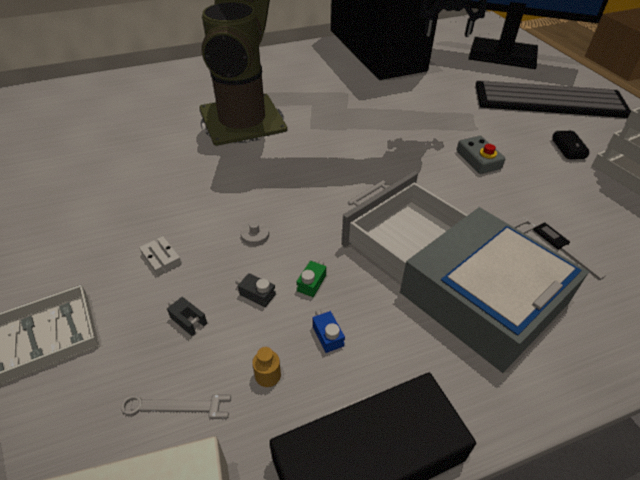

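Run:
```python
import cv2,numpy as np
a=cv2.imread('pics/top1.png');s=cv2.imread('pics/scene1.png')
f=lambda i,x,y,w,h,k:cv2.resize(i[y:y+h,x:x+w],None,fx=k,fy=k,interpolation=cv2.INTER_CUBIC)
def g(i): return np.clip(i.astype(float)*1.8,0,255).astype('uint8')
A=f(a,345,215,66,50,6);B=f(a,140,190,150,140,4)
can=np.zeros((600,1000,3),'uint8')
can[:300,:396]=A;can[:560,400:1000]=B
cv2.imwrite('pics/c1.png',g(np.hstack([can[:600,:400][:, :200*2],can[:,400:]])[:, :])[:, :1000][:, 200*0:][:600,:1000])
i=cv2.imread('pics/c1.png');cv2.imwrite('pics/c1.png',cv2.resize(i,(800,480)))
```

```text
(no output)
```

View pics/c1.png

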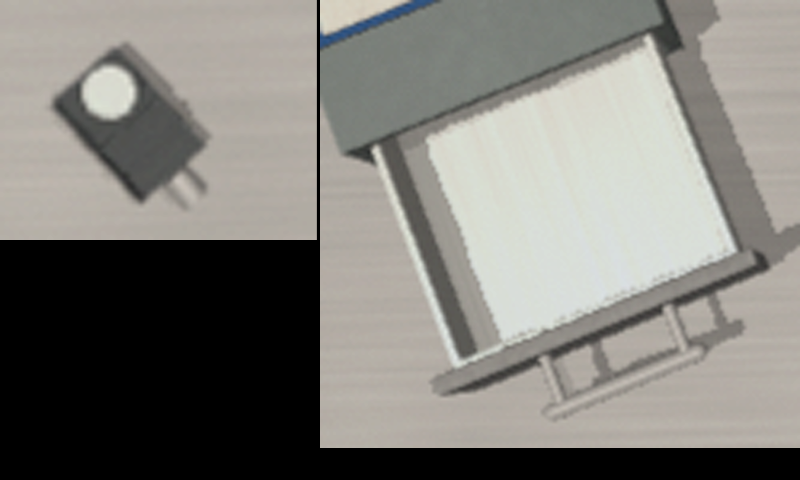

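Run:
```python
from h import *
import pickle
c=pickle.load(open('d.pkl','rb'))['top'];M=T('top',c)
A=lambda u,v,z:pix(c,M,345+(u-2)/4.8,215+(v-2)/4.8,z)
B=lambda u,v,z:pix(c,M,140+(u-322)/3.2,190+(v-2)/3.2,z)
deg=lambda d:np.degrees(np.arctan2(d[1],d[0]))
K=A(109,93,.044);L=A(55,103,.03);Bo=A(141,201,.03);Tp=A(125,43,.03);S=A(188,207,.012)
print('knob',K,'edge',L-Bo,np.linalg.norm(L-Bo),deg(L-Bo),'w',np.linalg.norm(L-Tp),deg(Tp-L),'stud->knob',K-S,np.linalg.norm((K-S)[:2]),deg(K-S))
h1=B(549,412,.062);h2=B(702,350,.062);print('handle',h1,h2,np.linalg.norm(h1-h2),deg(h1-h2),(h1+h2)/2)
p1=B(433,384,.088);p2=B(757,253,.088);print('panel',p1,p2,np.linalg.norm(p1-p2),deg(p1-p2),(p1+p2)/2)
q1=B(345,153,.09);q2=B(670,33,.09);print('cab',q1,q2,np.linalg.norm(q1-q2),deg(q1-q2),(q1+q2)/2)
w1=B(462,360,.068);w2=B(738,250,.068);print('inner',w1,w2,np.linalg.norm(w1-w2),deg(w1-w2))
```

```text
knob [ 0.63275843 -0.11892101  0.044     ] edge [0.04468848 0.03635135 0.        ] 0.05760625444795462 39.12624980001312 w 0.04128187524962135 -51.02371111267086 stud->knob [0.04873143 0.03635828 0.032     ] 0.06080030078233718 36.726439803608066
handle [0.46742581 0.20716704 0.062     ] [0.50390097 0.10913192 0.062     ] 0.10460077429703647 110.40833264075047 [0.48566339 0.15814948 0.062     ]
panel [0.48769526 0.27330512 0.088     ] [0.56333499 0.07029613 0.088     ] 0.21664261225784495 110.43503985511336 [0.52551513 0.17180063 0.088     ]
cab [0.63369068 0.32915569 0.09      ] [0.70431972 0.12281835 0.09      ] 0.2180907123704513 108.89601817645216 [0.6690052  0.22598702 0.09      ]
inner [0.50183537 0.26107236 0.068     ] [0.56669535 0.08439447 0.068     ] 0.1882070559586247 110.15862418908581
```

Call:
{"method": "servo_tool", "body": {"steps": [[-0.034,-0.022,0,0,0,0,0],[-0.034,-0.022,0,0,0,0,0],[-0.034,-0.022,0,0,0,0,0],[-0.034,-0.022,0,0,0,0,0],[-0.034,-0.022,0,0,0,0,0]], "newtons": 50}}

```text
clock: 0.52
ee_pos: [0.3212, 0.3114, 0.2309]
tcp_rot: [-3.141, -0.0, 2.734]
ft_force: [0.5, 1.2, -0.5]
finger_gap: 0.0853
finger_force: 0.0
```

Call:
{"method": "servo_tool", "body": {"steps": [[-0.034,-0.022,0,0,0,0,0],[-0.034,-0.022,0,0,0,0,0],[-0.034,-0.022,0,0,0,0,0],[-0.034,-0.022,0,0,0,0,0],[-0.034,-0.022,0,0,0,0,0]]}}

```text
clock: 0.93
ee_pos: [0.4336, 0.1427, 0.2311]
tcp_rot: [-3.141, -0.0, 2.733]
ft_force: [0.5, 1.2, -0.2]
finger_gap: 0.0853
finger_force: 0.0
```

Call:
{"method": "servo_tool", "body": {"steps": [[-0.034,-0.022,0,0,0,0,0],[-0.034,-0.022,0,0,0,0,0],[-0.034,-0.022,0,0,0,0,0],[-0.034,-0.022,0,0,0,0,0],[-0.034,-0.022,0,0,0,0,0]]}}

```text
clock: 1.35
ee_pos: [0.5459, -0.0258, 0.2309]
tcp_rot: [-3.141, -0.001, 2.732]
ft_force: [0.9, 0.5, -0.1]
finger_gap: 0.0851
finger_force: 0.0
```

Call:
{"method": "servo_tool", "body": {"steps": [[0,0,0,0,0,-7,0],[0,0,0,0,0,-7,0],[0,0,0,0,0,-7,0],[0,0,0,0,0,-7,0],[0,0,0,0,0,-7,0]]}}

```text
clock: 1.77
ee_pos: [0.5451, -0.0241, 0.2307]
tcp_rot: [3.141, -0.001, -2.934]
ft_force: [-0.0, -0.8, 0.7]
finger_gap: 0.0855
finger_force: 0.0
```

Call:
{"method": "servo_tool", "body": {"steps": [[0,0,0,0,0,-7,0],[0,0,0,0,0,-7,0],[0,0,0,0,0,-7,0],[0,0,0,0,0,-5.4,0],[0,0,0,0,0,0,0]]}}

```text
clock: 2.18
ee_pos: [0.5451, -0.0238, 0.2308]
tcp_rot: [3.141, -0.001, -2.477]
ft_force: [0.5, -0.1, 0.1]
finger_gap: 0.0851
finger_force: 0.0
```

```bash
cat >> h.py <<'E'
def rel(x,y,z,psi):
    from scipy.spatial.transform import Rotation as R
    o=env.get_obs();r=R.from_euler('xyz',o['tcp_rot'])
    t=R.from_euler('xyz',[np.pi,0,np.radians(psi)])
    print('t',o['clock'],'at',o['ee_pos'].round(4),np.degrees(o['tcp_rot']).round(2),'j',o['joints'].round(2),'F',o['ft_force'].round(1),'gap',o['finger_gap'])
    print('shift',(r.inv().apply(np.array([x,y,z])-o['ee_pos'])).round(4),'turn',np.degrees((r.inv()*t).as_rotvec()).round(2))
E
python3 - <<'E'
from h import *
rel(.6202,-.1288,.2,218)
o,c=snap('wrist','w1.png');print(c['hand_eye'],c['fx'],c['cx'],c['cy'],[k for k in c])
E
```

```text
t 2.1833 at [ 0.5451 -0.0238  0.2308] [ 1.7996e+02 -5.0000e-02 -1.4194e+02] j [-0.04  0.3  -0.09  1.19 -0.   -0.71] F [ 0.5 -0.1  0.1] gap 0.08514164007601786
shift [ 0.0056 -0.129   0.0307] turn [ 0.04 -0.05  0.06]
[[-6.88975749e-04  9.56401628e-01  2.92053851e-01  7.51452590e-02]
 [ 9.99997368e-01  1.98096894e-05  2.29419305e-03 -2.82250665e-04]
 [ 2.18838448e-03  2.92054663e-01 -9.56399124e-01 -1.42682111e-01]
 [ 0.00000000e+00  0.00000000e+00  0.00000000e+00  1.00000000e+00]] 348.50333036714807 314.67421752155474 240.07205890309575 ['frame', 'fx', 'fy', 'cx', 'cy', 'hand_eye']
```

View pics/w1.png

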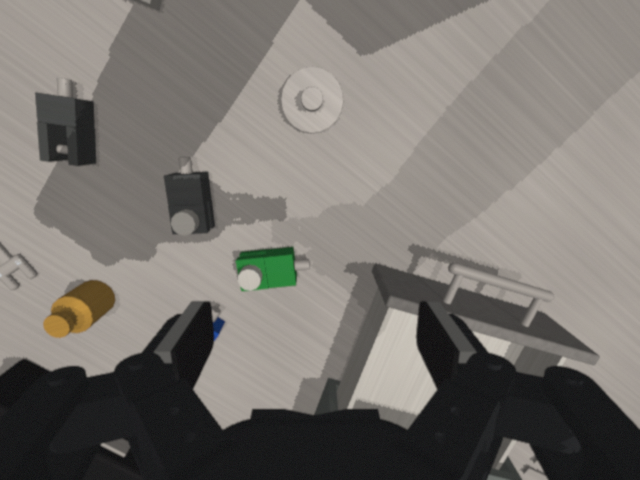

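Call:
{"method": "servo_tool", "body": {"steps": [[0.001,-0.03,0.01,0,0,0,0],[0.002,-0.04,0.01,0,0,0,0],[0.002,-0.04,0.01,0,0,0,0],[0.001,-0.019,0,0,0,0,0],[0,0,0,0,0,0,0]]}}

```text
clock: 2.65
ee_pos: [0.6219, -0.1328, 0.1994]
tcp_rot: [-3.141, -0.001, -2.485]
ft_force: [0.2, 0.4, -0.5]
finger_gap: 0.0853
finger_force: 0.0
```

Run:
```python
from h import *
import pickle
rel(.6202,-.1288,.2,218)
o,c=snap('wrist','w2.png');pickle.dump((o,c),open('w2.pkl','wb'))
M=T('wrist',c,o);W=np.linalg.inv(M)
for z,p in((.03,(.6202,-.1288)),(.044,(.6328,-.1189))):
    q=W@np.r_[p,z,1];u,v=c['cx']-c['fx']*q[0]/q[2],c['cy']+c['fy']*q[1]/q[2];print(u,v)
x,y=int(u)-70,int(v)-100
print(x,y)
a=c['frame'][max(y,0):y+150,x:x+160];cv2.imwrite('pics/w2.png',cv2.resize(np.clip(a*1.6,0,255).astype('uint8'),None,fx=4,fy=4,interpolation=2))
```

```text
t 2.65 at [ 0.6219 -0.1328  0.1994] [-1.7996e+02 -6.0000e-02 -1.4238e+02] j [-0.21  0.47  0.09  1.2  -0.   -0.87] F [ 0.2  0.4 -0.5] gap 0.08529505146627417
shift [-0.0011  0.0042 -0.0006] turn [-0.04 -0.06 -0.38]
320.4230844714622 220.47239300121757
320.72026496052564 241.5963666138773
250 141
```

View pics/w2.png

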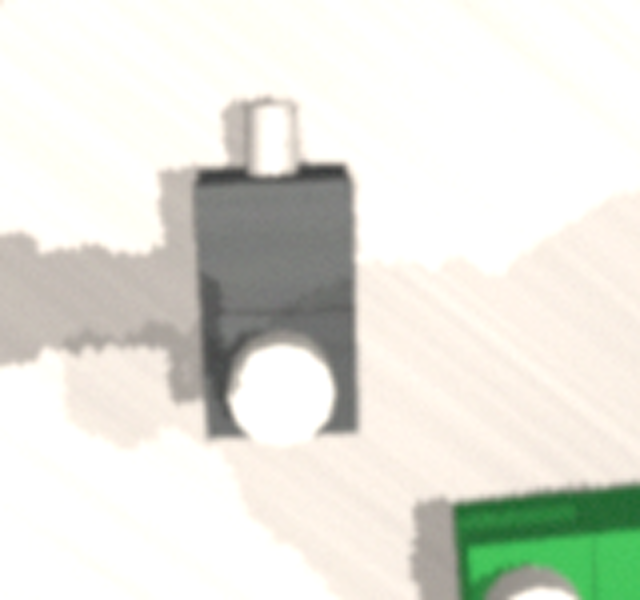

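Run:
```python
from h import *
import pickle
o,c=pickle.load(open('w2.pkl','rb'));M=T('wrist',c,o)
f=lambda u,v,z:pix(c,M,250+(u-1.5)/4,141+(v-1.5)/4,z)
P=[f(*p,.03) for p in((197,185),(349,182),(356,433),(208,438))];K=f(282,394,.044);S=f(272,100,.018)
C=sum(P)/4;print(C,K,S)
d=lambda v:(np.linalg.norm(v[:2]),np.degrees(np.arctan2(v[1],v[0])))
print(d(P[3]-P[0]),d(P[2]-P[1]),d(P[1]-P[0]),d(K-C),d(K-S))
rel(C[0],C[1],.014,218)
```

```text
[ 0.61977732 -0.13076252  0.03      ] [ 0.63130037 -0.12073971  0.044     ] [ 0.58334863 -0.16047804  0.018     ]
(np.float64(0.05970290860544984), np.float64(39.31618922013991)) (np.float64(0.05914621619028784), np.float64(40.23899672589499)) (np.float64(0.03398911907383124), np.float64(128.73097856348986)) (np.float64(0.015272107516564657), np.float64(41.01694989371578)) (np.float64(0.06227763905514526), np.float64(39.649060630747876))
t 2.7 at [ 0.6206 -0.1308  0.1999] [ 1.7994e+02 -5.0000e-02 -1.4230e+02] j [-0.21  0.46  0.09  1.2   0.   -0.87] F [0.4 0.4 0.5] gap 0.08510489900010135
shift [0.0004 0.0004 0.1859] turn [ 0.06 -0.05 -0.3 ]
```

Call:
{"method": "servo_tool", "body": {"steps": [[0,0,0.035,0,0,-1.7,0],[0,0,0.04,0,0,0,0],[0,0,0.04,0,0,0,0],[0,0,0.035,0,0,0,0],[0,0,0.025,0,0,0,0]]}}

```text
clock: 3.12
ee_pos: [0.6172, -0.1274, 0.0234]
tcp_rot: [3.138, -0.002, -2.45]
ft_force: [-0.8, -0.2, -0.5]
finger_gap: 0.0855
finger_force: 0.0
```

Call:
{"method": "servo_tool", "body": {"steps": [[0,0,0.013,0,0,0,0],[0,0,0.007,0,0,0,0],[0,0,0,0,0,0,0],[0,0,0,0,0,0,255],[0,0,0,0,0,0,255]]}}

```text
clock: 3.53
ee_pos: [0.6214, -0.1291, 0.0081]
tcp_rot: [-3.139, 0.002, -2.449]
ft_force: [1.2, -0.0, -0.5]
finger_gap: 0.064
finger_force: 0.0
```

Call:
{"method": "servo_tool", "body": {"steps": [[0,0,0,0,0,0,255],[0,0,0,0,0,0,255],[0,0,0,0,0,0,255],[0,0,0,0,0,0,255],[0,0,0,0,0,0,255]]}}

```text
clock: 3.95
ee_pos: [0.6213, -0.1293, 0.0079]
tcp_rot: [-3.14, 0.002, -2.449]
ft_force: [-0.3, 0.9, 6.2]
finger_gap: 0.0348
finger_force: 52.0
```

Call:
{"method": "servo_tool", "body": {"steps": [[0,0,-0.01,0,0,0,255],[0,0,-0.03,0,0,0,255],[0,0,-0.04,0,0,0,255],[0,0,-0.04,0,0,0,255],[0,0,-0.035,0,0,0,255]]}}

```text
clock: 4.37
ee_pos: [0.6195, -0.1292, 0.1635]
tcp_rot: [3.141, -0.0, -2.449]
ft_force: [1.1, -0.7, -3.2]
finger_gap: 0.0349
finger_force: 51.0
```

Run:
```python
from h import *
rel(.592,.1945,.16,219.65)
```

```text
t 4.3667 at [ 0.6195 -0.1292  0.1635] [ 1.7998e+02 -2.0000e-02 -1.4034e+02] j [-0.21  0.48  0.02  1.11 -0.   -0.9 ] F [ 1.1 -0.7 -3.2] gap 0.03485649820842105
shift [-0.1854  0.2668  0.0035] turn [ 0.02 -0.02  0.01]
```

Call:
{"method": "servo_tool", "body": {"steps": [[-0.0185,0.0267,0,0,0,0,255],[-0.0185,0.0267,0,0,0,0,255],[-0.0185,0.0267,0,0,0,0,255],[-0.0185,0.0267,0,0,0,0,255],[-0.0185,0.0267,0,0,0,0,255]]}}

```text
clock: 4.78
ee_pos: [0.605, 0.0337, 0.1613]
tcp_rot: [3.141, -0.001, -2.45]
ft_force: [0.4, -0.4, -3.3]
finger_gap: 0.0349
finger_force: 51.0
```

Call:
{"method": "servo_tool", "body": {"steps": [[-0.0185,0.0267,0,0,0,0,255],[-0.0185,0.0267,0,0,0,0,255],[-0.0185,0.0267,0,0,0,0,255],[-0.0185,0.0267,0,0,0,0,255],[-0.0185,0.0267,0,0,0,0,255]]}}

```text
clock: 5.2
ee_pos: [0.591, 0.1956, 0.1612]
tcp_rot: [3.141, -0.001, -2.449]
ft_force: [0.2, -0.8, -3.3]
finger_gap: 0.035
finger_force: 51.0
```

Call:
{"method": "servo_tool", "body": {"steps": [[0,0,0,0,0,6.5,255],[0,0,0,0,0,6.5,255],[0,0,0,0,0,6.5,255],[0,0,0,0,0,0,255]]}}

```text
clock: 5.53
ee_pos: [0.5912, 0.1945, 0.161]
tcp_rot: [-3.141, -0.002, -2.791]
ft_force: [0.7, 0.5, -3.4]
finger_gap: 0.0349
finger_force: 51.1
```

Run:
```python
from h import *
import pickle
rel(.592,.1945,.16,200.2)
o,c=snap('wrist','w3.png');pickle.dump((o,c),open('w3.pkl','wb'))
```

```text
t 5.5333 at [0.5912 0.1945 0.161 ] [-1.7999e+02 -9.0000e-02 -1.5989e+02] j [ 0.32  0.46 -0.02  1.09 -0.   -0.03] F [ 0.7  0.5 -3.4] gap 0.03489290349278833
shift [-0.0007 -0.0003  0.001 ] turn [-0.01 -0.09 -0.09]
```

View pics/w3.png

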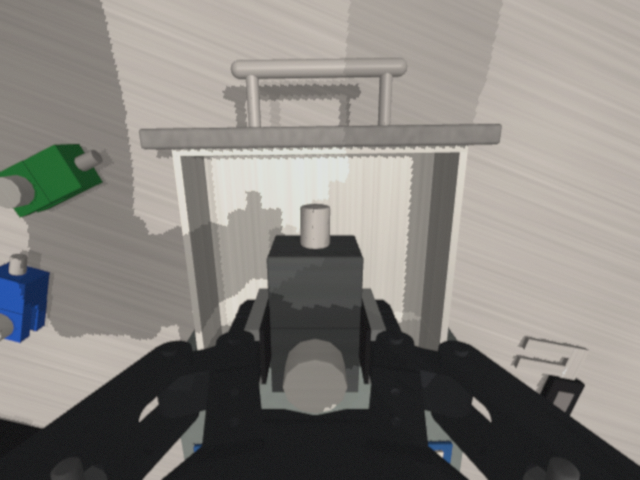

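Run:
```python
from h import *
import pickle
o,c=pickle.load(open('w3.pkl','rb'));M=T('wrist',c,o)
from scipy.spatial.transform import Rotation as R
r=R.from_euler('xyz',o['tcp_rot'])
for n,u,v,z in(('hL',234,69,.062),('hR',405,67,.062),('pL',141,148,.088),('pR',500,143,.088),('wall inner',320,158,.018+.05)):
    p=pix(c,M,u,v,z);print(n,p.round(4),r.inv().apply(p-o['ee_pos']).round(4))
```

```text
hL [0.5019 0.1066 0.062 ] [ 0.1139 -0.0519  0.0992]
hR [0.4639 0.2075 0.062 ] [0.115  0.0559 0.0992]
pL [0.5646 0.0729 0.088 ] [ 0.0667 -0.1051  0.0731]
pR [0.4882 0.2735 0.088 ] [0.0695 0.1095 0.0731]
wall inner [0.5344 0.1764 0.068 ] [0.0595 0.0025 0.0931]
```

Call:
{"method": "servo_tool", "body": {"steps": [[-0.001,-0.001,0.035,0,0,0,255],[0,0,0.035,0,0,0,255],[0,0,0.03,0,0,0,255],[0,0,0.018,0,0,0,255],[0,0,0.008,0,0,0,255]]}}

```text
clock: 6.0
ee_pos: [0.5904, 0.1925, 0.0317]
tcp_rot: [3.141, -0.007, -2.787]
ft_force: [-0.0, -0.1, -2.9]
finger_gap: 0.035
finger_force: 51.1
```

Call:
{"method": "servo_tool", "body": {"steps": [[0,0,0.003,0,0,0,255],[0,0,0,0,0,0,255],[0,0,0,0,0,0,255]]}}

```text
clock: 6.25
ee_pos: [0.5947, 0.1941, 0.0338]
tcp_rot: [-3.141, 0.003, -2.789]
ft_force: [-0.7, 0.0, -4.0]
finger_gap: 0.0352
finger_force: 51.1
```

Call:
{"method": "servo_tool", "body": {"steps": [[0,0,0.003,0,0,0,255],[0,0,0.002,0,0,0,255],[0,0,0.001,0,0,0,255],[0,0,0,0,0,0,255]]}}

```text
clock: 6.58
ee_pos: [0.5934, 0.1939, 0.0266]
tcp_rot: [3.142, 0.0, -2.789]
ft_force: [-0.2, -0.2, -3.0]
finger_gap: 0.0349
finger_force: 51.1
```

Call:
{"method": "servo_tool", "body": {"steps": [[0,0,0.001,0,0,0,255],[0,0,0,0,0,0,255],[0,0,0,0,0,0,255]]}}

```text
clock: 6.83
ee_pos: [0.5937, 0.194, 0.0259]
tcp_rot: [-3.142, 0.001, -2.789]
ft_force: [-0.9, -0.2, 1.3]
finger_gap: 0.0351
finger_force: 51.5
```

Call:
{"method": "servo_tool", "body": {"steps": [[0,0,0,0,0,0,80],[0,0,0,0,0,0,80],[0,0,0,0,0,0,80],[0,0,0,0,0,0,80],[0,0,0,0,0,0,80]]}}

```text
clock: 7.25
ee_pos: [0.5934, 0.1939, 0.0254]
tcp_rot: [3.142, 0.0, -2.789]
ft_force: [-0.2, -0.4, -0.5]
finger_gap: 0.0586
finger_force: 0.0
```

Call:
{"method": "servo_tool", "body": {"steps": [[0,0,-0.02,0,0,0,80],[0,0,-0.035,0,0,0,80],[0,0,-0.04,0,0,0,80],[0,0,-0.03,0,0,0,80],[0,0,0,0,0,0,80]]}}

```text
clock: 7.67
ee_pos: [0.5978, 0.1953, 0.1579]
tcp_rot: [-3.141, 0.013, -2.789]
ft_force: [0.6, 1.0, 0.5]
finger_gap: 0.0588
finger_force: 0.0
```

Run:
```python
from h import *
rel(.43,.1345,.16,200.2)
o,c=snap('wrist','w4.png')
```

```text
t 7.6667 at [0.5978 0.1953 0.1579] [-179.98    0.73 -159.82] j [ 0.32  0.46 -0.02  1.07  0.   -0.04] F [0.6 1.  0.5] gap 0.05881787361495292
shift [ 0.1784  0.0008 -0.0044] turn [-0.02  0.73 -0.02]
```

View pics/w4.png

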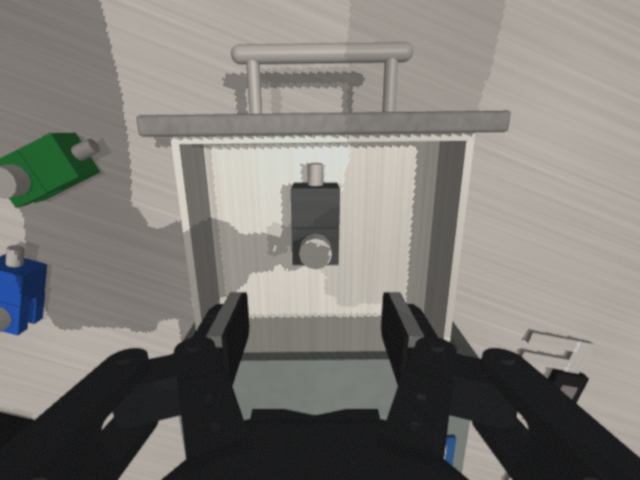

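Call:
{"method": "servo_tool", "body": {"steps": [[0.025,0,0,0,0,0,255],[0.04,0,0,0,0,0,255],[0.04,0.001,0,0,0,0,255],[0.04,0.001,0,0,0,0,255],[0.027,0,0,0,0,0,255]]}}

```text
clock: 8.13
ee_pos: [0.4258, 0.1347, 0.1483]
tcp_rot: [3.141, -0.006, -2.789]
ft_force: [-0.0, -0.1, 0.6]
finger_gap: 0.0
finger_force: 0.0
```

Call:
{"method": "servo_tool", "body": {"steps": [[0,0,0.02,0,0,0,255],[0,0,0.035,0,0,0,255],[0,0,0.035,0,0,0,255],[0,0,0.025,0,0,0,255],[0,0,0,0,0,0,255]]}}

```text
clock: 8.55
ee_pos: [0.4257, 0.1346, 0.0303]
tcp_rot: [3.141, -0.011, -2.789]
ft_force: [-0.8, -1.2, -0.7]
finger_gap: -0.0003
finger_force: 0.0
```

Run:
```python
from h import *
rel(.4835,.157,.04,200.2)
```

```text
t 8.55 at [0.4257 0.1346 0.0303] [ 179.97   -0.64 -159.82] j [ 0.31  0.33 -0.64  0.61 -0.   -0.05] F [-0.8 -1.2 -0.7] gap -0.00026067177920677573
shift [-0.0619  0.0011 -0.0103] turn [ 0.03 -0.64 -0.02]
```

Call:
{"method": "servo_tool", "body": {"steps": [[-0.01,0,-0.006,0,0,0,255],[-0.012,0,-0.004,0,0,0,255],[-0.008,0,0,0,0,0,255],[-0.005,0,0,0,0,0,255],[-0.005,0,0,0,0,0,255]]}}

```text
clock: 8.97
ee_pos: [0.4691, 0.1503, 0.0456]
tcp_rot: [-3.142, -0.0, -2.789]
ft_force: [-3.3, -1.0, 1.8]
finger_gap: 0.0001
finger_force: 1.7
```

Call:
{"method": "servo_tool", "body": {"steps": [[-0.005,0,0,0,0,0,255],[-0.005,0,0,0,0,0,255],[-0.007,0,0,0,0,0,255],[-0.009,0,0,0,0,0,255],[-0.01,0,0,0,0,0,255]]}}

```text
clock: 9.38
ee_pos: [0.5023, 0.1629, 0.045]
tcp_rot: [3.141, -0.001, -2.789]
ft_force: [-2.1, -0.2, 1.0]
finger_gap: -0.0003
finger_force: 1.1
```

Call:
{"method": "servo_tool", "body": {"steps": [[-0.01,0,0.001,0,0,0,255],[-0.01,0,0.001,0,0,0,255],[-0.01,0,0.001,0,0,0,255],[-0.01,0,0,0,0,0,255],[-0.01,0,0,0,0,0,255]]}}

```text
clock: 9.8
ee_pos: [0.5505, 0.1803, 0.0421]
tcp_rot: [3.141, -0.0, -2.789]
ft_force: [-2.4, -0.5, 1.1]
finger_gap: -0.0001
finger_force: 1.0
```

Call:
{"method": "servo_tool", "body": {"steps": [[-0.01,0,0,0,0,0,255],[-0.008,0,0,0,0,0,255],[-0.006,0,0,0,0,0,255],[-0.005,0,0,0,0,0,255],[-0.004,0,0,0,0,0,255]]}}

```text
clock: 10.22
ee_pos: [0.5808, 0.1915, 0.042]
tcp_rot: [3.141, -0.0, -2.789]
ft_force: [-2.2, 0.3, -0.5]
finger_gap: 0.0001
finger_force: 0.9
```

Pushed about 118 mm; slow now until the stop is felt.

Call:
{"method": "servo_tool", "body": {"steps": [[-0.003,0,0,0,0,0,255],[-0.003,0,0,0,0,0,255],[-0.003,0,0,0,0,0,255],[-0.002,0,0,0,0,0,255],[-0.002,0,0,0,0,0,255]]}}

```text
clock: 10.63
ee_pos: [0.5926, 0.1956, 0.0423]
tcp_rot: [-3.142, -0.0, -2.79]
ft_force: [-1.7, 0.0, 0.2]
finger_gap: 0.0003
finger_force: 0.8
```

Call:
{"method": "servo_tool", "body": {"steps": [[-0.002,0,0,0,0,0,255],[-0.002,0,0,0,0,0,255],[-0.001,0,0,0,0,0,255],[-0.001,0,0,0,0,0,255]]}}

```text
clock: 10.97
ee_pos: [0.5984, 0.1978, 0.0423]
tcp_rot: [-3.141, 0.0, -2.789]
ft_force: [-2.7, 0.5, -0.1]
finger_gap: 0.0002
finger_force: 0.8
```

Call:
{"method": "servo_tool", "body": {"steps": [[-0.001,0,0,0,0,0,255],[-0.001,0,0,0,0,0,255],[-0.001,0,0,0,0,0,255],[-0.001,0,0,0,0,0,255],[0,0,0,0,0,0,255]]}}

```text
clock: 11.38
ee_pos: [0.6024, 0.1992, 0.0424]
tcp_rot: [-3.141, 0.001, -2.789]
ft_force: [-1.4, -0.6, -1.1]
finger_gap: 0.0001
finger_force: 0.5
```

Call:
{"method": "servo_tool", "body": {"steps": [[-0.001,0,0,0,0,0,255],[-0.001,0,0,0,0,0,255],[-0.001,0,0,0,0,0,255],[0,0,0,0,0,0,255]]}}

```text
clock: 11.72
ee_pos: [0.6052, 0.2003, 0.0424]
tcp_rot: [-3.142, 0.001, -2.789]
ft_force: [-0.6, -0.5, -0.3]
finger_gap: -0.0001
finger_force: 0.4
```

Call:
{"method": "servo_tool", "body": {"steps": [[-0.001,0,0,0,0,0,255],[-0.001,0,0,0,0,0,255],[0,0,0,0,0,0,255]]}}

```text
clock: 11.97
ee_pos: [0.6071, 0.201, 0.0424]
tcp_rot: [-3.142, 0.0, -2.789]
ft_force: [-1.0, 0.0, -0.4]
finger_gap: -0.0001
finger_force: 0.5
```

Call:
{"method": "servo_tool", "body": {"steps": [[-0.001,0,0,0,0,0,255],[-0.001,0,0,0,0,0,255],[0,0,0,0,0,0,255]]}}

```text
clock: 12.22
ee_pos: [0.6089, 0.2017, 0.0424]
tcp_rot: [-3.142, 0.0, -2.789]
ft_force: [-1.1, 0.2, -0.4]
finger_gap: 0.0004
finger_force: 0.5
```

Call:
{"method": "servo_tool", "body": {"steps": [[-0.001,0,0,0,0,0,255],[-0.001,0,0,0,0,0,255],[0,0,0,0,0,0,255]]}}

```text
clock: 12.47
ee_pos: [0.6108, 0.2024, 0.0424]
tcp_rot: [3.142, 0.0, -2.789]
ft_force: [-1.6, 0.5, 0.5]
finger_gap: -0.0001
finger_force: 0.5
```

Run:
```python
from h import *
a=snap('top','t5.png')[1]['frame'];b=snap('scene','s5.png')[1]['frame']
k=lambda i,x,y,w,h,s:cv2.resize(i[y:y+h,x:x+w],None,fx=s,fy=s,interpolation=2)
cv2.imwrite('pics/c5.png',np.hstack([k(a,100,90,200,250,2),k(b,340,140,200,250,2)]))
```

```text
(no output)
```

View pics/c5.png

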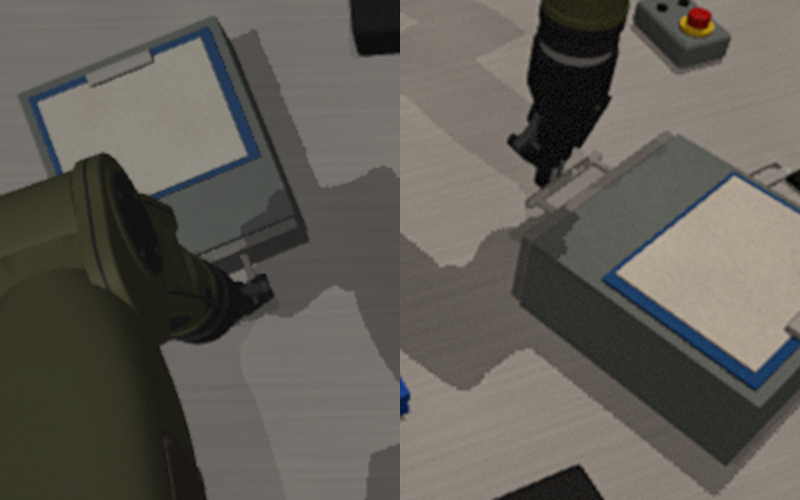

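Call:
{"method": "servo_tool", "body": {"steps": [[-0.001,0,0,0,0,0,255],[-0.001,0,0,0,0,0,255],[0,0,0,0,0,0,255]]}}

```text
clock: 12.82
ee_pos: [0.6123, 0.203, 0.0423]
tcp_rot: [3.142, -0.0, -2.789]
ft_force: [-2.2, -0.9, 1.0]
finger_gap: 0.0002
finger_force: 1.0
```

Call:
{"method": "servo_tool", "body": {"steps": [[-0.001,0,0,0,0,0,255],[-0.001,0,0,0,0,0,255],[0,0,0,0,0,0,255]]}}

```text
clock: 13.07
ee_pos: [0.6123, 0.203, 0.0422]
tcp_rot: [3.142, -0.004, -2.789]
ft_force: [-5.5, -1.0, 4.8]
finger_gap: 0.0001
finger_force: 3.1
```

Call:
{"method": "servo_tool", "body": {"steps": [[-0.001,0,0,0,0,0,255],[-0.001,0,0,0,0,0,255],[0,0,0,0,0,0,255]]}}

```text
clock: 13.32
ee_pos: [0.6123, 0.203, 0.0421]
tcp_rot: [-3.142, -0.007, -2.79]
ft_force: [-9.3, -3.2, 7.0]
finger_gap: 0.0003
finger_force: 5.0
```

Call:
{"method": "servo_tool", "body": {"steps": [[0.005,0,0,0,0,0,255],[0.01,0,0,0,0,0,255],[0.02,0,0,0,0,0,255],[0.035,0,0,0,0,0,255],[0.035,0,0,0,0,0,255]]}}

```text
clock: 13.73
ee_pos: [0.519, 0.1684, 0.0426]
tcp_rot: [-3.141, 0.004, -2.79]
ft_force: [-0.3, 0.2, 0.2]
finger_gap: -0.0
finger_force: 0.0
```

Call:
{"method": "servo_tool", "body": {"steps": [[0.02,0,-0.02,0,0,0,255],[0.01,0,-0.035,0,0,0,255],[0,0,-0.035,0,0,0,255],[0,0,-0.02,0,0,0,255],[0,0,0,0,0,0,255]]}}

```text
clock: 14.15
ee_pos: [0.494, 0.159, 0.1579]
tcp_rot: [-3.141, 0.013, -2.79]
ft_force: [-0.1, -0.4, -0.8]
finger_gap: 0.0001
finger_force: 0.0
```

Run:
```python
from h import *
rel(.6,.2,.1,200)
b=snap('scene','s6.png')[1]['frame'];w=snap('wrist','w6.png')[1]['frame']
cv2.imwrite('pics/c6.png',np.hstack([cv2.resize(b[160:340,340:540],(400,360)),cv2.resize(w,(400,360))]))
```

```text
t 14.15 at [0.494  0.159  0.1579] [-179.95    0.72 -159.83] j [ 0.31  0.28 -0.3   0.97 -0.   -0.04] F [-0.1 -0.4 -0.8] gap 0.00014269813136096873
shift [-0.1129  0.0019  0.0593] turn [-0.05  0.72  0.16]
```

View pics/c6.png

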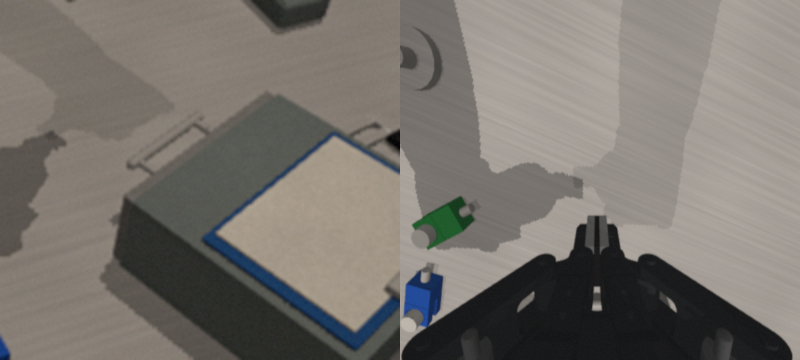

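The drawer panel sits flush against the cabinet, and the arm is clear of everything.

```bash
python3 -c "
from rig import env
print(env.hand_in())"
```

```text
the job is handed in; nothing more can be done
None
```

I set the specimen grip down in the drawer, pushed the drawer shut against its stop, and handed the job in at about 14 s with the arm clear; no verdict came back.

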